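# Pen in the nut, then hold the ball tray level at the drive joint in the vice

### The job

Pull the yellow divider out of the empty red tray and slide it fully home into the slot of the other red tray, shutting the nut in its end away from the ball. Then lift that tray by its handle and carry it, always level so the ball stays in its pocket, to the joint in the blue vice. Finish while holding it there, level and still, just above the height of the joint's open mouth and beside it, not covering it, the ball within 15 cm of it, so that the ball can be picked over; do not knock the vice or disturb anything else.

Things in the scene. Friction and masses are not known exactly. Their poses are not given: they have to be found in the camera images.
- tray: Red parts tray with the ball and nut, loose, about 0.45 kg: 240 mm long (x), 110 wide (y), walls 40 high, 4 thick, floor 4 thick. Origin: centre of underside, z up. Ball pocket 75 mm to +x of centre, divider slot 66 mm to -x, nut between slot and -x end wall; handle across the middle, top 95 mm above the underside. Starts with +x end towards world +y, within 0.35 rad.
- slot (a point): Middle of the ball tray's divider slot, on its floor, 66 mm to -x of the centre, 4 mm above the underside; axes as the tray's. It runs along y: on each long wall a vertical white channel 8 mm wide (x), 8 mm deep takes an edge of the divider. The channels rise to 35 mm above the underside, then flare to 18 mm width at 41 mm.
- pocket (a point): Where the ball's centre rests: 10 mm above the tray's floor, over the middle of the pocket, a black ring 30 mm in inside diameter, its rim only 3 mm high. The ball is loose in it by about 8 mm each way and rolls out if the tray is tipped or jerked.
- handle (a point): Middle of the black handle bar of the ball tray, 87 mm above the tray's underside; axes as the tray's (bar along y, 12 mm thick along x, 16 mm high).
- spare_tray: Second red tray, like the ball tray in every part but empty, loose on the bench; same origin and axes. Its -x end points to the robot (world -x), within 0.2 rad. The divider starts in its slot, 66 mm to -x of its centre, standing on its floor.
- divider: Yellow plate, about 60 g, upright: 6 mm thick (x), 98 mm wide (y), 42 mm high, alike both ways round. In its middle a pull tab 40 mm wide (y) rises to 66 mm, with a 12 mm thick grip (x) from 52 to 66 mm above the lower edge. Origin: middle of its lower edge, z up.
- tab (a point): Middle of the divider's grip, 59 mm above its lower edge, axes as the divider's: pinch it across its 12 mm thickness (x). In either tray the handle bar stands 66 mm beside it, so do not open the fingers wider than needed.
- ball_center (a point): Centre of the loose steel ball, 20 mm diameter, 33 g, in the ball tray's pocket.
- nut: Loose brass hexagon nut, 35 mm across and 18 mm high, 75 g, lying in the -x end of the ball tray. Origin: centre of its underside.
- vice: Blue drill-press vice bolted to the bench: 220 mm long (x), 150 wide over its feet, 74 high; screw and handle reach 173 mm to -x of the origin. Origin: on the bench under the joint. A steel drive joint, an upright open bell 84 mm in diameter, is clamped in its jaws; its rim, 140 mm above the bench, is the highest part.
- joint_mouth (a point): Centre of the round open mouth of the drive joint, at the height of its rim (140 mm above the bench), z up; the bell is 84 mm in outer diameter.
- grease_tin: Bystander: green and metal tin, 72 mm diameter, 85 mm high. Origin: centre of its underside.
- mug: Bystander: white mug, 80 mm diameter, 90 mm high. Origin: centre of its underside.
- socket: Bystander: steel wrench socket standing on end, 30 mm diameter, 42 mm high. Origin: centre of its underside.

How it is judged:
By the outcome, as a careful person would: the job done as asked, in the order asked, and still so for the second after the job is handed in, while the arm keeps its last pose, push and grip.
It also fails if it takes over 67 s, if anything falls off the work surface, if the arm or the gripper's body presses on something with over 40 N, if the wrist force passes 120 N, or if a joint passes its speed limit or range.

### The arm

A 6-joint arm with a two-finger parallel gripper is mounted at the origin on the work surface. World frame = base frame: x ahead of the robot, y to its left, z up, the work surface at z = 0. Lengths are in m, angles in degrees, forces in N, time in s.
With the tool pointing down it reaches from about 0.35 to 0.875 m from the base axis. Payload 15.5 kg.
Tool frame: the origin (TCP) lies midway between the tips of the shut fingers; the grasp point (between the pads) lies 19 mm behind it; z points along the fingers, y is the line along which they close (so a half turn about z gives the same grasp; the last joint's range is limited). The gripper opens to 85 mm and grips with 20 to 120 N. Pads are 22 mm wide; open, the fingers measure 114 mm over their backs; the gripper's body (76 mm by 85 mm) begins 54 mm behind the grasp point. The pads swing forward as they close: fully open they stand 13 mm farther back than shut.
Start: joints at [58.069, 28.281, 77.091, -0, 74.628, -5.472], TCP at [0.278, 0.56, 0.231] pointing down, gripper open.
Joint ranges: [-166.48, 166.48], [-47.26, 123.95], [12.59, 153.08], [-70.14, 250.14], [6.76, 159.57], [-176.63, 176.63]. Speed limits (degrees/s): [108.29, 108.29, 147.25, 172.46, 172.46, 172.46].

### API

Orientations are given as [roll, pitch, yaw] about the fixed x, y, z axes, in that order (R = Rz(yaw) Ry(pitch) Rx(roll)).
In Python, from cell import ctrl gives the robot as it stands.
- The arm moves only by the tool move_arm, never from a script. Its argument "plan" is a list of rows, each an object with "turn": the turn, a rotation vector about the tool's x, y, z in degrees, a list of three; "slide": the shift along the tool's x, y, z in m, a list of three; "gripper": the finger opening in m, from 0 to 0.0854. A call has exactly 8 rows; each row is the pose to reach, as a shift and turn from the pose commanded when the call began, along the tool's axes at that moment; what a row does not reach only later rows make up. A row lasts 1/8 s, in which the tool goes at most 62.5 mm and 10.7 degrees, less where a joint would pass 70% of its speed; a pose out of reach is approached as far as the arm can. A call with a gripper value outside its range is refused whole. The fingers move at their own pace and stop on an object; "grip_force" is the grip in N (left out, the last holds). Time passes only in rows, so rows that repeat a pose let the fingers close, or fill a call up. It gives the time, the measured TCP pose, the force, the opening and the grip force at its end, in the units of the state.
- ctrl.read_state(): the state, without advancing time (a new reading comes with each control period).
- ctrl.get_image(name): name is "scene" or "top" or "wrist"; returns a dict with "image" (384x512x3 uint8, blue, green, red), "range_z" (384x512 float32, m along the optical axis (not along the pixel's ray), 0 where there is no reading), "fx", "fy", "cx", "cy" (pixels), "R" (3x3) and "t" (3): a world point X has camera coordinates R X + t. Camera axes: x right, y down, z forward; pixel columns grow to the right and rows downward; lengths in m; the calibration is good to about 2 mm. A picture is of the moment at which its call begins.
- ctrl.job_done(): hands the job in; it is judged then, once.
The state is a dict: "time_s": time; "joints": joint angles; "joint_velocities": joint speeds; "tau": joint torques, N m; "ee_pos": TCP position; "eef_rot": TCP orientation; "force": force on the tool from outside, world axes, zero at the start; "wrist_torque": the same for the moment, N m; "opening": opening from 0.0 (shut) to 1.0 (fully open); "grasp_force": force on a finger pad.
Only numpy, scipy, OpenCV 4.12 (cv2) and the standard library are available. Lean on these libraries where they do the work, as an engineer would, in place of code of your own. Each camera call takes 0.05 s, during which the arm holds its last target. There are 200 camera calls.

## Working session

There is one attempt and no reset: what is moved stays moved. The work goes in short steps, Python scripts to look and compute and a tool call to move; the robot and the scene stay as the last step left them, time stands still between calls to the robot, and variables do not carry over. Pictures are saved under pics/ and viewed, at most 10 in all, crops included, and the job is handed in when it is done.

Besides the shell and the picture viewer there is one more tool, called as name([rows], argument=value, ...), one row to a line, values as JSON. move_arm: Moves the arm, as the interface text tells. Its arguments: {"type":"object","properties":{"plan":{"type":"array","items":{"type":"object","properties":{"turn":{"type":"array","items":{"type":"number"}},"slide":{"type":"array","items":{"type":"number"}},"gripper":{"type":"number"}}}},"grip_force":{"type":"number"}},"required":["plan"]}

```bash
mkdir -p pics; ls; cat > h.py <<'E'
import numpy as np, cv2, pickle
from cell import ctrl
from scipy.spatial.transform import Rotation as Ro
def snap(n,f):
    d=ctrl.get_image(n); cv2.imwrite(f'pics/{f}.png',d['image']); pickle.dump(d,open(f'pics/{f}.pkl','wb')); return d
def load(f): return pickle.load(open(f'pics/{f}.pkl','rb'))
def w(d,u,v,z=None):
    r=np.array([(u-d['cx'])/d['fx'],(v-d['cy'])/d['fy'],1.])
    R=np.array(d['R']);t=np.array(d['t']).ravel();c=-R.T@t;k=R.T@r
    if z is None:
        return c+k*d['range_z'][int(round(v)),int(round(u))]
    return c+k*(z-c[2])/k[2]
E
python3 - <<'E'
from h import *
s=ctrl.read_state();print(s)
a=snap('top','top1');b=snap('scene','sc1')
cv2.imwrite('pics/a.png',cv2.resize(a['image'],(800,600)))
cv2.imwrite('pics/b.png',cv2.resize(b['image'],(800,600)))
E
```

```text
pics
{'time_s': 0.0, 'joints': array([ 5.80691544e+01,  2.83147274e+01,  7.71293027e+01,  4.70672714e-04,
        7.46262298e+01, -5.47163436e+00]), 'joint_velocities': array([ 0.0259928 , -0.10225673, -0.02881567, -0.01846461, -0.0163762 ,
        0.03302772]), 'tau': array([-2.51573787e-03, -8.82150149e+01, -3.83857012e+01, -1.65384567e-04,
        1.04305477e-02,  5.88115540e-05]), 'ee_pos': array([0.27827413, 0.5592228 , 0.2306891 ]), 'eef_rot': array([-1.79930104e+02, -7.15109250e-03,  1.53540659e+02]), 'force': array([ 0.14638449, -0.1916425 ,  0.13904436]), 'wrist_torque': array([-0.03480005,  0.03690032, -0.04897197]), 'grasp_force': 0.0, 'opening': 1.0019581921245062}
```

View pics/a.png

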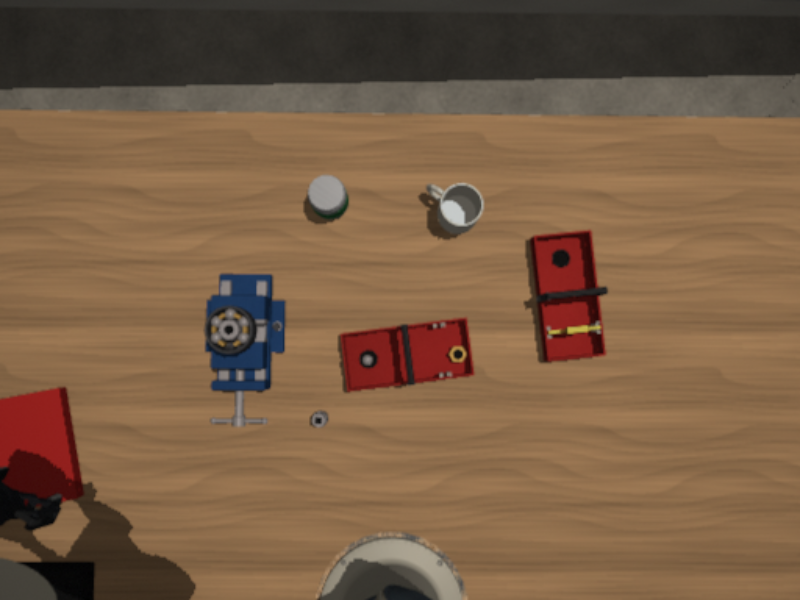

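View pics/b.png

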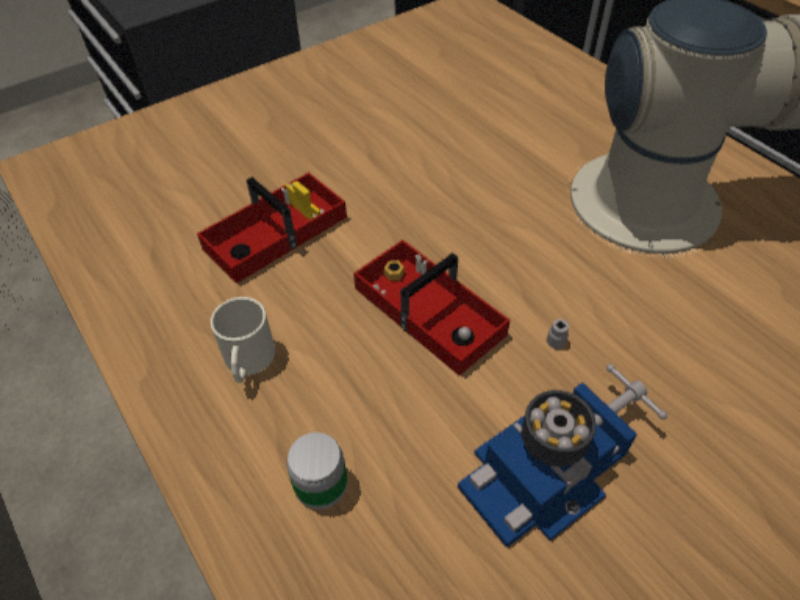

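The top view (800x600 scale) shows the ball tray around (407,355), ball at (368,359), nut at (457,354). The spare tray is around (567,296) with the divider at (574,329), and the joint mouth is at (230,329). The socket is at (318,419), the mug at (460,208) and the tin at (327,197).

```bash
python3 - <<'E'
from h import *
d=load('top1');k=1.5625
def P(L,z): return np.array([w(d,u/k,v/k,z) for u,v in L])
for n,L in dict(ball=[(340,335),(467,320),(474,374),(345,391)],spare=[(530,237),(591,232),(605,355),(543,361)]).items():
    p=P(L,.04);c=p.mean(0);print(n,c.round(4),p.round(3).tolist())
for n,q,z in [('ball',(368,359),.014),('nut',(457,354),.022),('joint',(230,329),.14),('divL',(551,331),.046),('divR',(600,327),.046),('tab',(575,328),.07),('h1',(540,298),.095),('h2',(606,290),.095),('bh1',(405,326),.095),('bh2',(410,383),.095),('socket',(318,419),.042),('mug',(461,205),.09),('tin',(327,190),.085),('vhandle',(238,421),.05)]:
    print(n,P([q],z).round(4))
print(d['fx'],w(d,256,192,0),-np.array(d['R']).T@np.array(d['t']).ravel())
E
```

```text
ball [ 0.4821 -0.0266  0.04  ] [[0.518, 0.099, 0.04], [0.549, -0.14, 0.04], [0.447, -0.153, 0.04], [0.414, 0.088, 0.04]]
spare [ 0.5958 -0.3296  0.04  ] [[0.707, -0.259, 0.04], [0.718, -0.376, 0.04], [0.485, -0.4, 0.04], [0.473, -0.283, 0.04]]
ball [[0.4734 0.0469 0.014 ]]
nut [[ 0.4844 -0.1228  0.022 ]]
joint [[0.5257 0.2807 0.14  ]]
divL [[ 0.5291 -0.2971  0.046 ]]
divR [[ 0.5373 -0.3895  0.046 ]]
tab [[ 0.5344 -0.3361  0.07  ]]
h1 [[ 0.5874 -0.2664  0.095 ]]
h2 [[ 0.603  -0.3863  0.095 ]]
bh1 [[ 0.5347 -0.0225  0.095 ]]
bh2 [[ 0.4327 -0.0322  0.095 ]]
socket [[0.3619 0.1375 0.042 ]]
mug [[ 0.7571 -0.1232  0.09  ]]
tin [[0.7834 0.1225 0.085 ]]
vhandle [[0.3581 0.2841 0.05  ]]
436.23879436752543 [ 0.58803543 -0.01348368  0.        ] [ 0.49843788 -0.00782083  1.32256149]
```

```bash
cat >> h.py <<'E'
def go(p,yaw,ref=None):
    s=ctrl.read_state(); R0=Ro.from_euler('xyz',s['eef_rot'],degrees=True)
    T=Ro.from_euler('xyz',[180,0,yaw],degrees=True)
    print('t',round(s['time_s'],2),'pos',s['ee_pos'].round(4),'rot',s['eef_rot'].round(2),'F',s['force'].round(1),'slide',R0.inv().apply(np.array(p)-s['ee_pos']).round(4),'turn',(R0.inv()*T).as_rotvec(degrees=True).round(2))
E
python3 -c "
from h import *
go([.53,-.336,.24],95.9)"
```

```text
t 0.1 pos [0.2783 0.5593 0.2308] rot [-1.7994e+02 -1.0000e-02  1.5354e+02] F [ 0.8  0.4 -0.8] slide [-0.6242 -0.6894 -0.0086] turn [-6.000e-02  2.000e-02  5.764e+01]
```

move_arm([
  {"slide":[-0.02,-0.022,-0.009],"turn":[0,0,3],"gripper":0.04},
  {"slide":[-0.06,-0.066,-0.009],"turn":[0,0,7],"gripper":0.04},
  {"slide":[-0.1,-0.11,-0.009],"turn":[0,0,11],"gripper":0.04},
  {"slide":[-0.14,-0.155,-0.009],"turn":[0,0,15],"gripper":0.04},
  {"slide":[-0.18,-0.2,-0.009],"turn":[0,0,19],"gripper":0.04},
  {"slide":[-0.22,-0.245,-0.009],"turn":[0,0,23],"gripper":0.04},
  {"slide":[-0.26,-0.288,-0.009],"turn":[0,0,27],"gripper":0.04},
  {"slide":[-0.3,-0.332,-0.009],"turn":[0,0,31],"gripper":0.04},
])

```text
time_s: 1.1
ee_pos: [0.3993, 0.1269, 0.2403]
eef_rot: [180.0, 0.0, 122.4]
force: [0.7, 1.5, -0.2]
opening: 0.471
grasp_force: 0.0
```

```bash
python3 -c "
from h import *
go([.53,-.336,.24],95.9)"
```

```text
t 1.1 pos [0.3993 0.1269 0.2403] rot [179.99   0.   122.43] F [ 0.7  1.5 -0.2] slide [-4.608e-01 -1.379e-01  3.000e-04] turn [1.000e-02 0.000e+00 2.653e+01]
```

move_arm([
  {"slide":[-0.058,-0.017,0],"turn":[0,0,4]},
  {"slide":[-0.116,-0.034,0],"turn":[0,0,8]},
  {"slide":[-0.174,-0.052,0],"turn":[0,0,12]},
  {"slide":[-0.232,-0.07,0],"turn":[0,0,16]},
  {"slide":[-0.29,-0.087,0],"turn":[0,0,20]},
  {"slide":[-0.348,-0.104,0],"turn":[0,0,23]},
  {"slide":[-0.405,-0.121,0],"turn":[0,0,26.5]},
  {"slide":[-0.461,-0.138,0],"turn":[0,0,26.5]},
])

```text
invalid input
```

```bash
python3 -c "
from h import *
go([.53,-.336,.24],95.9)
d=snap('wrist','w1')
R=np.array(d['R']);t=np.array(d['t']).ravel()
print(R.round(2),-R.T@t)
cv2.imwrite('pics/c.png',cv2.resize(d['image'],(800,600),interpolation=cv2.INTER_CUBIC))"
```

```text
t 1.1 pos [0.3993 0.1269 0.2403] rot [179.99   0.   122.43] F [ 0.7  1.5 -0.2] slide [-4.608e-01 -1.379e-01  3.000e-04] turn [1.000e-02 0.000e+00 2.653e+01]
[[ 0.84  0.54 -0.  ]
 [ 0.51 -0.8   0.3 ]
 [ 0.16 -0.26 -0.95]] [0.35758679 0.1916604  0.38278792]
```

View pics/c.png

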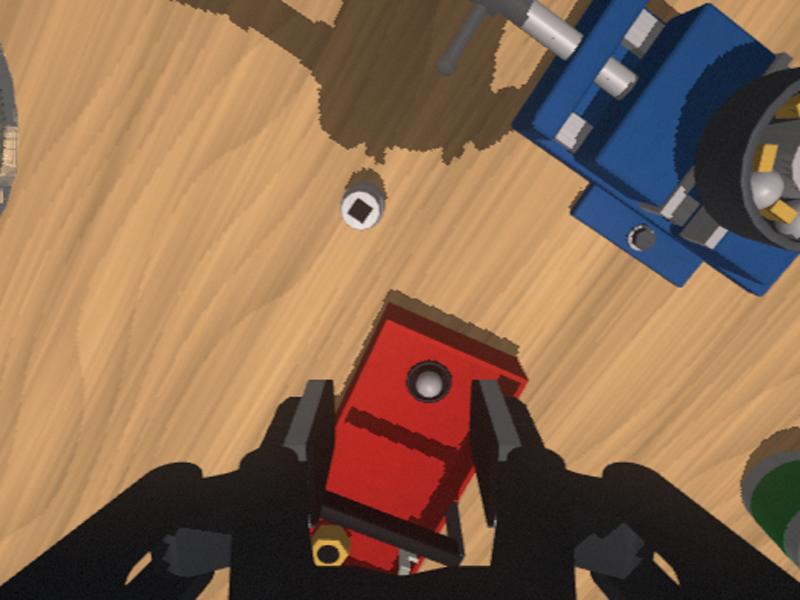

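The wrist view shows the ball in its pocket at (428,382), the handle around (390,528) and the nut at (330,548). The move was refused because each row needs a gripper value, so I'll resend it.

move_arm([
  {"slide":[-0.058,-0.017,0],"turn":[0,0,4],"gripper":0.04},
  {"slide":[-0.116,-0.034,0],"turn":[0,0,8],"gripper":0.04},
  {"slide":[-0.174,-0.052,0],"turn":[0,0,12],"gripper":0.04},
  {"slide":[-0.232,-0.07,0],"turn":[0,0,16],"gripper":0.04},
  {"slide":[-0.29,-0.087,0],"turn":[0,0,20],"gripper":0.04},
  {"slide":[-0.348,-0.104,0],"turn":[0,0,23],"gripper":0.04},
  {"slide":[-0.405,-0.121,0],"turn":[0,0,26.5],"gripper":0.04},
  {"slide":[-0.461,-0.138,0],"turn":[0,0,26.5],"gripper":0.04},
])

```text
time_s: 2.15
ee_pos: [0.5309, -0.3361, 0.24]
eef_rot: [-180.0, -0.0, 96.0]
force: [1.1, 0.1, -0.0]
opening: 0.468
grasp_force: 0.0
```

```bash
python3 -c "
from h import *
go([.53,-.336,.24],95.9)
d=snap('wrist','w2')
cv2.imwrite('pics/d.png',cv2.resize(d['image'],(800,600),interpolation=cv2.INTER_CUBIC))"
```

```text
t 2.15 pos [ 0.5309 -0.3361  0.24  ] rot [-1.7998e+02 -2.0000e-02  9.5970e+01] F [ 1.1  0.1 -0. ] slide [ 0.0002 -0.0009 -0.    ] turn [-0.02 -0.02  0.07]
```

View pics/d.png

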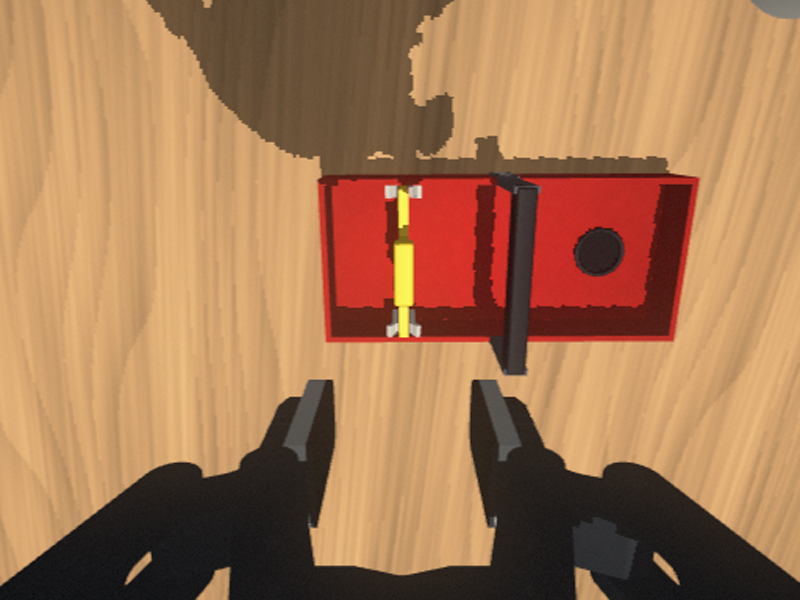

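The close view shows the divider grip between (404,242) and (404,306), the divider's plate ends at (404,188) and (404,335), and the tray wall corners at (320,180), (697,178), (674,341) and (327,341).

```bash
python3 -c "
from h import *
d=load('w2');k=1.5625
f=lambda u,v,z=None:w(d,u/k,v/k,z)
print('grip depth',f(404,275),f(404,260),f(404,290))
e=[f(*q,.07) for q in [(395,242),(413,242),(394.5,306),(413,306)]];print(np.mean(e,0),[x.round(4) for x in e])
print('ends',f(404,188,.046),f(404,335,.046))
a,b,c,g=[f(*q,.04) for q in [(321,180),(696,180),(673,340),(329,340)]]
print('tray',a,b,c,g,np.mean([a,b,c,g],0),np.degrees(np.arctan2((b-a+c-g)[1],(b-a+c-g)[0])))
"
```

```text
grip depth [ 0.53197708 -0.34034019  0.07159862] [ 0.53104393 -0.33146794  0.07023516] [ 0.53301555 -0.35013285  0.07006049]
[ 0.5319222  -0.34051274  0.07      ] [array([ 0.5246, -0.3212,  0.07  ]), array([ 0.5352, -0.3201,  0.07  ]), array([ 0.5283, -0.361 ,  0.07  ]), array([ 0.5396, -0.3598,  0.07  ])]
ends [ 0.52690371 -0.29162028  0.046     ] [ 0.53713982 -0.38854736  0.046     ]
tray [ 0.47459638 -0.29269309  0.04      ] [ 0.70874836 -0.26825444  0.04      ] [ 0.72200799 -0.37519695  0.04      ] [ 0.48637187 -0.39989896  0.04      ] [ 0.59793115 -0.33401086  0.04      ] 5.971523222517688
```

move_arm([
  {"slide":[-0.002,0.001,0.03],"turn":[0,0,0],"gripper":0.04},
  {"slide":[-0.004,0.001,0.07],"turn":[0,0,0],"gripper":0.04},
  {"slide":[-0.004,0.001,0.11],"turn":[0,0,0],"gripper":0.04},
  {"slide":[-0.004,0.001,0.145],"turn":[0,0,0],"gripper":0.04},
  {"slide":[-0.004,0.001,0.17],"turn":[0,0,0],"gripper":0.04},
  {"slide":[-0.004,0.001,0.187],"turn":[0,0,0],"gripper":0.04},
  {"slide":[-0.004,0.001,0.195],"turn":[0,0,0],"gripper":0.04},
  {"slide":[-0.004,0.001,0.195],"turn":[0,0,0],"gripper":0.04},
])

```text
time_s: 3.2
ee_pos: [0.5322, -0.3381, 0.0453]
eef_rot: [-180.0, -0.0, 96.0]
force: [0.5, 0.9, 0.2]
opening: 0.467
grasp_force: 0.0
```

move_arm([
  {"slide":[0,0,0],"turn":[0,0,0],"gripper":0.005},
  {"slide":[0,0,0],"turn":[0,0,0],"gripper":0.005},
  {"slide":[0,0,0],"turn":[0,0,0],"gripper":0.005},
  {"slide":[0,0,0],"turn":[0,0,0],"gripper":0.005},
  {"slide":[0,0,-0.003],"turn":[0,0,0],"gripper":0.005},
  {"slide":[0,0,-0.008],"turn":[0,0,0],"gripper":0.005},
  {"slide":[0,0,-0.016],"turn":[0,0,0],"gripper":0.005},
  {"slide":[0,0,-0.025],"turn":[0,0,0],"gripper":0.005},
], grip_force=50)

```text
time_s: 4.2
ee_pos: [0.5322, -0.3381, 0.071]
eef_rot: [180.0, 0.0, 96.0]
force: [0.5, -0.1, -0.5]
opening: 0.124
grasp_force: 48.9
```

```bash
python3 -c "
from h import *
go([.4921,-.092,.2],7.6)
s=ctrl.read_state();print(s['opening'],s['grasp_force'])"
```

```text
t 4.2 pos [ 0.5322 -0.3381  0.071 ] rot [1.7999e+02 1.0000e-02 9.6040e+01] F [ 0.5 -0.1 -0.5] slide [ 0.249 -0.014 -0.129] turn [ 1.000e-02 -0.000e+00  8.844e+01]
0.12352744499424323 48.850377202034
```

move_arm([
  {"slide":[0,0,-0.03],"turn":[0,0,0],"gripper":0.005},
  {"slide":[0,0,-0.08],"turn":[0,0,0],"gripper":0.005},
  {"slide":[0,0,-0.13],"turn":[0,0,0],"gripper":0.005},
  {"slide":[0.03,0,-0.15],"turn":[0,0,8],"gripper":0.005},
  {"slide":[0.07,-0.01,-0.15],"turn":[0,0,18],"gripper":0.005},
  {"slide":[0.11,-0.03,-0.15],"turn":[0,0,28],"gripper":0.005},
  {"slide":[0.15,-0.05,-0.15],"turn":[0,0,38],"gripper":0.005},
  {"slide":[0.18,-0.07,-0.15],"turn":[0,0,48],"gripper":0.005},
])

```text
time_s: 5.2
ee_pos: [0.4426, -0.165, 0.2208]
eef_rot: [180.0, -0.0, 47.7]
force: [1.2, 0.4, -0.3]
opening: 0.13
grasp_force: 48.9
```

```bash
python3 -c "
from h import *
go([.405,-.092,.22],7.6)"
```

```text
t 5.2 pos [ 0.4426 -0.165   0.2208] rot [ 1.7998e+02 -1.0000e-02  4.7740e+01] F [ 1.2  0.4 -0.3] slide [ 0.0287 -0.0769  0.0008] turn [ 2.000e-02 -2.000e-02  4.014e+01]
```

move_arm([
  {"slide":[0.005,-0.013,0],"turn":[0,0,8],"gripper":0.005},
  {"slide":[0.011,-0.03,0],"turn":[0,0,17],"gripper":0.005},
  {"slide":[0.017,-0.046,0],"turn":[0,0,26],"gripper":0.005},
  {"slide":[0.024,-0.063,0],"turn":[0,0,34],"gripper":0.005},
  {"slide":[0.028,-0.074,0],"turn":[0,0,39],"gripper":0.005},
  {"slide":[0.029,-0.077,0],"turn":[0,0,40.2],"gripper":0.005},
  {"slide":[0.029,-0.077,0],"turn":[0,0,40.2],"gripper":0.005},
  {"slide":[0.029,-0.077,0],"turn":[0,0,40.2],"gripper":0.005},
])

```text
time_s: 6.2
ee_pos: [0.406, -0.0938, 0.2204]
eef_rot: [180.0, -0.0, 7.9]
force: [0.1, -0.8, 0.4]
opening: 0.13
grasp_force: 48.9
```

```bash
python3 -c "
from h import *
go([.405,-.092,.22],7.6)
d=snap('wrist','w3')
cv2.imwrite('pics/e.png',cv2.resize(d['image'],(800,600),interpolation=cv2.INTER_CUBIC))"
```

```text
t 6.2 pos [ 0.406  -0.0938  0.2204] rot [ 1.7999e+02 -2.0000e-02  7.9000e+00] F [ 0.1 -0.8  0.4] slide [-0.0008 -0.0019  0.0004] turn [ 0.01 -0.02  0.3 ]
```

View pics/e.png

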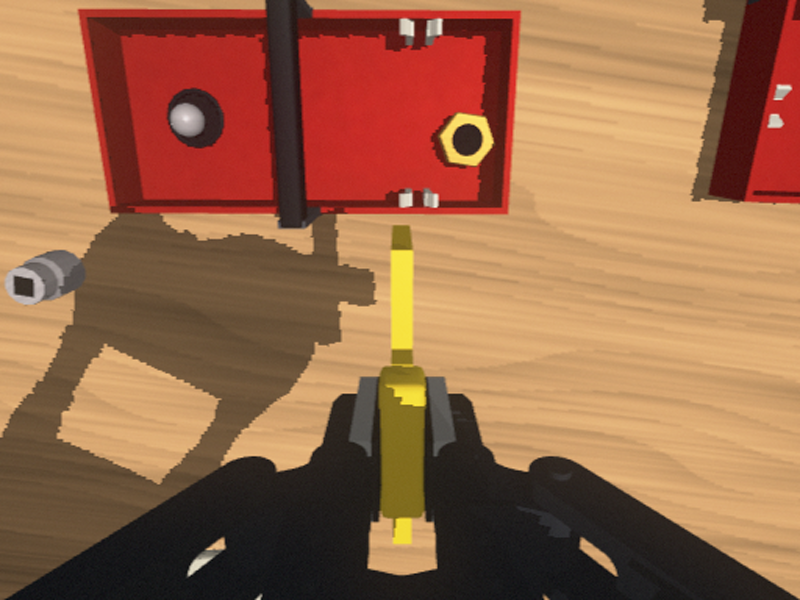

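The wrist view shows the divider held square: end top edge near (402,250), end bottom edge near (402,227). The slot channels are at (420,25) and (418,198), the ball at (188,119), and the nut at (467,140), clear of the slot. I'll enlarge a crop for sharper pixel readings.

```bash
python3 -c "
from h import *
d=load('w3');c=d['image'][0:180,220:340]
cv2.imwrite('pics/f.png',cv2.resize(c[:,:],None,fx=3.3333,fy=3.3333,interpolation=cv2.INTER_CUBIC))"
```

```text
(no output)
```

View pics/f.png

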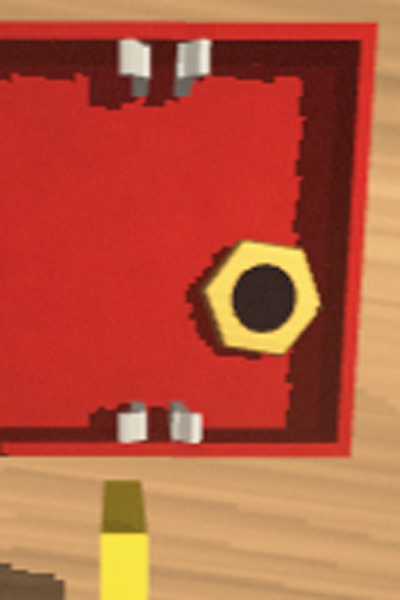

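```bash
python3 -c "
from h import *
d=load('w3')
f=lambda x,y,z=None:w(d,220+x/3.3333-.35,y/3.3333-.35,z)
g=lambda u,v,z:w(d,u/1.5625,v/1.5625,z)
a=f(164.5,40,.041);b=f(159.5,441,.041);m=(a+b)/2
print('slot',a,b,m,'yawtray',np.degrees(np.arctan2(*(a-b)[[1,0]])),np.linalg.norm(a-b))
print('grip depth far', f(134,55),f(135,425), f(265,260))
s=ctrl.read_state();p=s['ee_pos'];print(p)
print('div end top',f(125,533,.2211),f(101,533,.2211),f(149,533,.2211),'bot',f(122.5,481,.179))
c=[g(*q,.04) for q in [(80,10),(520,11),(508,213),(110,212)]];e=-(c[1]-c[0]+c[2]-c[3]);print('tray',np.mean(c,0),np.degrees(np.arctan2(e[1],e[0])))
print('handle',g(283,0,.095),g(293,226,.095),'ball',g(188,119,.014))
"
```

```text
slot [ 0.54228668 -0.08555692  0.041     ] [ 0.44211923 -0.09909072  0.041     ] [ 0.49220296 -0.09232382  0.041     ] yawtray 7.6947371394803215 0.10107760126950473
grip depth far [ 0.53806217 -0.07834085  0.0396305 ] [ 0.44544407 -0.09168274  0.03986019] [ 0.49431092 -0.12219776  0.02224353]
[ 0.40600122 -0.09376326  0.22033293]
div end top [ 0.45236591 -0.08766731  0.2211    ] [ 0.4519491  -0.08465309  0.2211    ] [ 0.45278275 -0.09068165  0.2211    ] bot [ 0.45201461 -0.08735849  0.179     ]
tray [ 0.48324697 -0.02761952  0.04      ] 97.7557267515302
handle [ 0.53096241 -0.0233514   0.095     ] [ 0.43035713 -0.03549769  0.095     ] ball [0.47223003 0.04839846 0.014     ]
```

move_arm([
  {"slide":[0.015,0.002,0],"turn":[0,0,0.2],"gripper":0.005},
  {"slide":[0.04,0.005,0],"turn":[0,0,0.2],"gripper":0.005},
  {"slide":[0.068,0.008,0.02],"turn":[0,0,0.2],"gripper":0.005},
  {"slide":[0.084,0.01,0.05],"turn":[0,0,0.2],"gripper":0.005},
  {"slide":[0.088,0.0103,0.08],"turn":[0,0,0.2],"gripper":0.005},
  {"slide":[0.088,0.0103,0.1],"turn":[0,0,0.2],"gripper":0.005},
  {"slide":[0.088,0.0103,0.11],"turn":[0,0,0.2],"gripper":0.005},
  {"slide":[0.088,0.0103,0.11],"turn":[0,0,0.2],"gripper":0.005},
])

```text
time_s: 7.25
ee_pos: [0.4946, -0.0916, 0.1099]
eef_rot: [-180.0, 0.0, 7.6]
force: [0.4, 0.1, -0.4]
opening: 0.125
grasp_force: 48.9
```

```bash
python3 -c "
from h import *
go([.4944,-.0919,.0453],7.7)
d=snap('wrist','w4')
cv2.imwrite('pics/g.png',cv2.resize(d['image'],(800,600),interpolation=cv2.INTER_CUBIC))"
```

```text
t 7.25 pos [ 0.4946 -0.0916  0.1099] rot [-1.7998e+02  4.0000e-02  7.6400e+00] F [ 0.4  0.1 -0.4] slide [-0.0002  0.0003  0.0646] turn [-0.02  0.04 -0.06]
```

View pics/g.png

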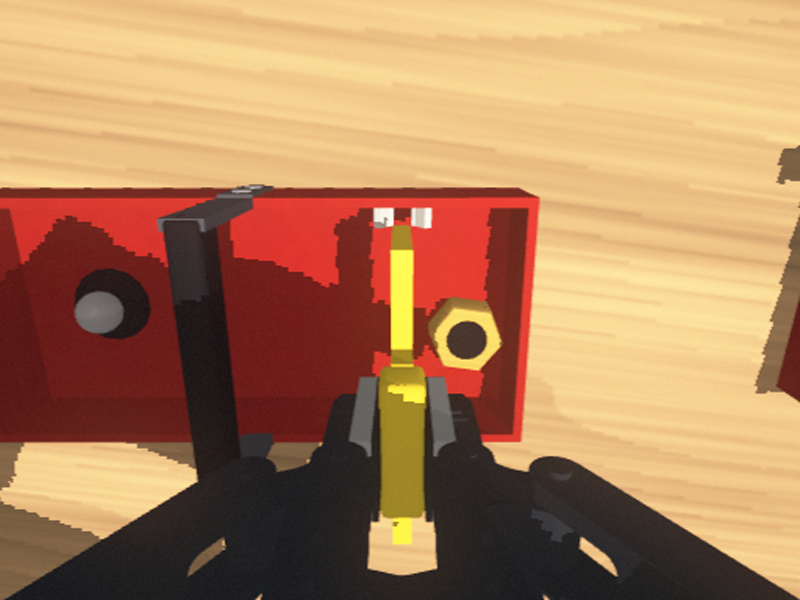

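The divider's end at (402,228) is centred on the channel pair at (374–433, 217), and the nut at (465,338) is clear. I'll lower it in slowly.

move_arm([
  {"slide":[0,0,0.015],"turn":[0,0,0],"gripper":0.005},
  {"slide":[0,0,0.025],"turn":[0,0,0],"gripper":0.005},
  {"slide":[0,0,0.032],"turn":[0,0,0],"gripper":0.005},
  {"slide":[0,0,0.038],"turn":[0,0,0],"gripper":0.005},
  {"slide":[0,0,0.043],"turn":[0,0,0],"gripper":0.005},
  {"slide":[0,0,0.047],"turn":[0,0,0],"gripper":0.005},
  {"slide":[0,0,0.05],"turn":[0,0,0],"gripper":0.005},
  {"slide":[0,0,0.052],"turn":[0,0,0],"gripper":0.005},
])

```text
time_s: 8.3
ee_pos: [0.4943, -0.0916, 0.0582]
eef_rot: [180.0, -0.0, 7.6]
force: [-0.2, -0.1, -0.8]
opening: 0.124
grasp_force: 48.9
```

move_arm([
  {"slide":[0,0,0.002],"turn":[0,0,0],"gripper":0.005},
  {"slide":[0,0,0.004],"turn":[0,0,0],"gripper":0.005},
  {"slide":[0,0,0.006],"turn":[0,0,0],"gripper":0.005},
  {"slide":[0,0,0.008],"turn":[0,0,0],"gripper":0.005},
  {"slide":[0,0,0.01],"turn":[0,0,0],"gripper":0.005},
  {"slide":[0,0,0.0115],"turn":[0,0,0],"gripper":0.005},
  {"slide":[0,0,0.013],"turn":[0,0,0],"gripper":0.005},
  {"slide":[0,0,0.013],"turn":[0,0,0],"gripper":0.005},
])

```text
time_s: 9.3
ee_pos: [0.4944, -0.0917, 0.0462]
eef_rot: [180.0, -0.0, 7.6]
force: [-5.7, -0.1, 23.4]
opening: 0.127
grasp_force: 52.3
```

move_arm([
  {"slide":[0,0,0],"turn":[0,0,0],"gripper":0.035},
  {"slide":[0,0,0],"turn":[0,0,0],"gripper":0.035},
  {"slide":[0,0,0],"turn":[0,0,0],"gripper":0.035},
  {"slide":[0,0,0],"turn":[0,0,0],"gripper":0.035},
  {"slide":[0,0,-0.01],"turn":[0,0,0],"gripper":0.035},
  {"slide":[0,0,-0.03],"turn":[0,0,0],"gripper":0.035},
  {"slide":[0,0,-0.07],"turn":[0,0,0],"gripper":0.035},
  {"slide":[0,0,-0.12],"turn":[0,0,0],"gripper":0.035},
])

```text
time_s: 10.3
ee_pos: [0.4938, -0.0914, 0.1667]
eef_rot: [-180.0, 0.1, 7.6]
force: [0.4, -1.1, -0.2]
opening: 0.414
grasp_force: 0.0
```

```bash
python3 -c "
from h import *
go([.405,-.03,.20],7.7)"
```

```text
t 10.3 pos [ 0.4938 -0.0914  0.1667] rot [-1.7997e+02  7.0000e-02  7.6400e+00] F [ 0.4 -1.1 -0.2] slide [-0.0798 -0.0727 -0.0332] turn [-0.03  0.07 -0.06]
```

move_arm([
  {"slide":[-0.01,-0.01,-0.02],"turn":[0,0,0],"gripper":0.035},
  {"slide":[-0.03,-0.03,-0.034],"turn":[0,0,0],"gripper":0.035},
  {"slide":[-0.055,-0.05,-0.034],"turn":[0,0,0],"gripper":0.035},
  {"slide":[-0.073,-0.067,-0.034],"turn":[0,0,0],"gripper":0.035},
  {"slide":[-0.08,-0.073,-0.034],"turn":[0,0,0],"gripper":0.035},
  {"slide":[-0.08,-0.073,-0.034],"turn":[0,0,0],"gripper":0.035},
  {"slide":[-0.08,-0.073,-0.034],"turn":[0,0,0],"gripper":0.035},
  {"slide":[-0.08,-0.073,-0.034],"turn":[0,0,0],"gripper":0.035},
])

```text
time_s: 11.3
ee_pos: [0.4059, -0.0303, 0.1992]
eef_rot: [180.0, -0.0, 7.6]
force: [-0.0, 0.6, -0.1]
opening: 0.407
grasp_force: 0.0
```

```bash
python3 -c "
from h import *
go([.405,-.03,.20],7.7)
d=snap('wrist','w5')
cv2.imwrite('pics/i.png',cv2.resize(d['image'],(800,600),interpolation=cv2.INTER_CUBIC))"
```

```text
t 11.3 pos [ 0.4059 -0.0303  0.1992] rot [180.    -0.     7.62] F [-0.   0.6 -0.1] slide [-0.0009 -0.0004 -0.0008] turn [ 0.   -0.   -0.08]
```

View pics/i.png

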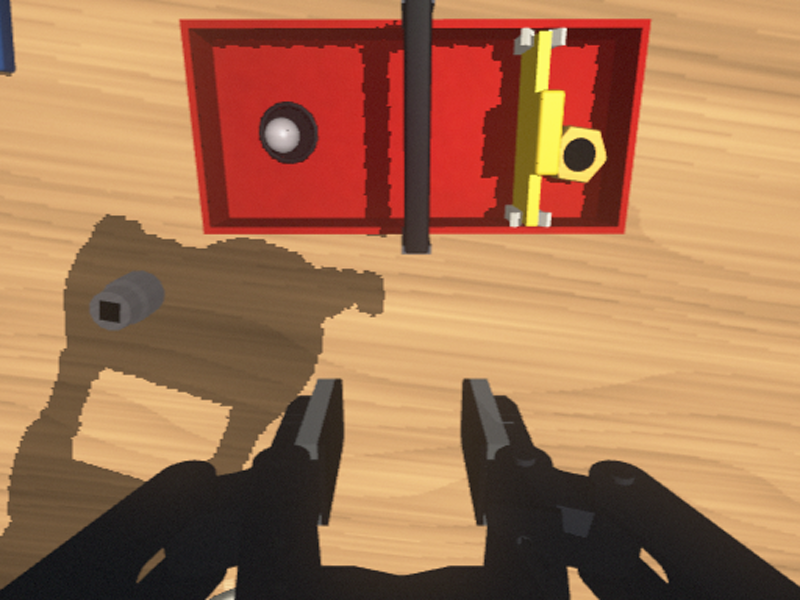

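The divider sits in both channel pairs, with its far end at (543,38) and near end at (533,215). The nut is shut off behind it at (583,153), and the ball is in its pocket at (283,134). The handle bar runs along x≈417, with its near end at row 252.

```bash
python3 -c "
from h import *
d=load('w5')
g=lambda u,v,z=None:w(d,u/1.5625,v/1.5625,z)
print('grip top',g(552,120),g(552,140),'plate top',g(544,60),g(534,200))
c=[g(*q,.04) for q in [(181,20),(649,20),(626,233),(205,233)]];e=-(c[1]-c[0]+c[2]-c[3]);print('tray',np.mean(c,0),np.degrees(np.arctan2(e[1],e[0])))
a=g(418,10,.095);b=g(417,250,.095);print('handle',a,b,'depth',g(418,100),'yaw',np.degrees(np.arctan2(*(a-b)[[1,0]])))
y=np.radians(7.7);n=b+.0*a;m=np.mean(c,0);go([m[0],m[1],.069],7.7)
print('ball',g(283,134,.014))
"
```

```text
grip top [ 0.49761845 -0.09168824  0.06957721] [ 0.48857578 -0.09389506  0.06882917] plate top [ 0.52676346 -0.08760472  0.04588092] [ 0.4569365  -0.09716972  0.04570682]
tray [ 0.48325914 -0.02777678  0.04      ] 97.60395330444337
handle [ 0.53101445 -0.02073363  0.095     ] [ 0.43097034 -0.0345598   0.095     ] depth [ 0.49648242 -0.02565755  0.0954152 ] yaw 7.8684751519788785
t 11.35 pos [ 0.4058 -0.0302  0.1992] rot [180.     0.     7.62] F [ 0.2 -0.  -0.8] slide [0.0771 0.0079 0.1302] turn [ 0.    0.   -0.08]
ball [0.47233833 0.04834497 0.014     ]
```

move_arm([
  {"slide":[0.015,0.002,0],"turn":[0,0,0],"gripper":0.035},
  {"slide":[0.045,0.005,0],"turn":[0,0,0],"gripper":0.035},
  {"slide":[0.07,0.007,0.015],"turn":[0,0,0],"gripper":0.035},
  {"slide":[0.077,0.008,0.05],"turn":[0,0,0],"gripper":0.035},
  {"slide":[0.077,0.008,0.085],"turn":[0,0,0],"gripper":0.035},
  {"slide":[0.077,0.008,0.115],"turn":[0,0,0],"gripper":0.035},
  {"slide":[0.077,0.008,0.13],"turn":[0,0,0],"gripper":0.035},
  {"slide":[0.077,0.008,0.13],"turn":[0,0,0],"gripper":0.035},
])

```text
time_s: 12.35
ee_pos: [0.4831, -0.0276, 0.0682]
eef_rot: [-180.0, 0.1, 7.6]
force: [-0.4, 0.1, 0.1]
opening: 0.405
grasp_force: 0.0
```

move_arm([
  {"slide":[0,0,0],"turn":[0,0,0],"gripper":0.022},
  {"slide":[0,0,0],"turn":[0,0,0],"gripper":0.018},
  {"slide":[0,0,0],"turn":[0,0,0],"gripper":0.016},
  {"slide":[0,0,0],"turn":[0,0,0],"gripper":0.014},
  {"slide":[0,0,0],"turn":[0,0,0],"gripper":0.012},
  {"slide":[0,0,0],"turn":[0,0,0],"gripper":0.01},
  {"slide":[0,0,0],"turn":[0,0,0],"gripper":0.005},
  {"slide":[0,0,0],"turn":[0,0,0],"gripper":0.005},
], grip_force=40)

```text
time_s: 13.35
ee_pos: [0.4828, -0.0272, 0.0696]
eef_rot: [-180.0, -0.0, 7.6]
force: [-0.2, 4.2, 7.5]
opening: 0.134
grasp_force: 39.3
```

move_arm([
  {"slide":[0,0,0],"turn":[0,0,0],"gripper":0.005},
  {"slide":[0,0,0],"turn":[0,0,0],"gripper":0.005},
  {"slide":[0,0,-0.001],"turn":[0,0,0],"gripper":0.005},
  {"slide":[0,0,-0.002],"turn":[0,0,0],"gripper":0.005},
  {"slide":[0,0,-0.004],"turn":[0,0,0],"gripper":0.005},
  {"slide":[0,0,-0.006],"turn":[0,0,0],"gripper":0.005},
  {"slide":[0,0,-0.008],"turn":[0,0,0],"gripper":0.005},
  {"slide":[0,0,-0.01],"turn":[0,0,0],"gripper":0.005},
], grip_force=100)

```text
time_s: 14.35
ee_pos: [0.4827, -0.0276, 0.0794]
eef_rot: [180.0, -0.0, 7.6]
force: [0.4, 1.0, -6.7]
opening: 0.12
grasp_force: 97.5
```

```bash
python3 -c "
from h import *
go([.526,.1,.23],7.7)
d=snap('scene','s2');cv2.imwrite('pics/j.png',cv2.resize(d['image'],(800,600)))"
```

```text
t 14.35 pos [ 0.4827 -0.0276  0.0794] rot [180.    -0.     7.64] F [ 0.4  1.  -6.7] slide [ 0.0599 -0.1207 -0.1506] turn [ 0.   -0.   -0.06]
```

View pics/j.png

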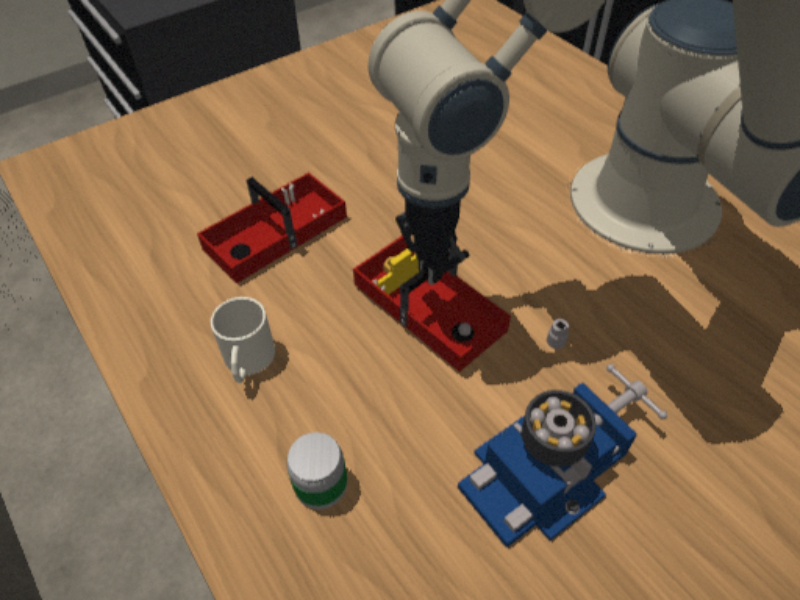

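The tray hangs level about 10 mm up, with the divider in and the ball in its pocket at (462,331). The vice and bystanders are undisturbed. Next I'll raise it gently.

move_arm([
  {"slide":[0,0,-0.001],"turn":[0,0,0],"gripper":0.005},
  {"slide":[0,0,-0.004],"turn":[0,0,0],"gripper":0.005},
  {"slide":[0,0,-0.009],"turn":[0,0,0],"gripper":0.005},
  {"slide":[0,0,-0.016],"turn":[0,0,0],"gripper":0.005},
  {"slide":[0,0,-0.025],"turn":[0,0,0],"gripper":0.005},
  {"slide":[0,0,-0.036],"turn":[0,0,0],"gripper":0.005},
  {"slide":[0,0,-0.048],"turn":[0,0,0],"gripper":0.005},
  {"slide":[0,0,-0.06],"turn":[0,0,0],"gripper":0.005},
])

```text
time_s: 15.4
ee_pos: [0.4827, -0.0276, 0.1403]
eef_rot: [180.0, -0.0, 7.6]
force: [-0.4, 0.5, -5.8]
opening: 0.121
grasp_force: 97.5
```

move_arm([
  {"slide":[0,0,-0.012],"turn":[0,0,0],"gripper":0.005},
  {"slide":[0,0,-0.024],"turn":[0,0,0],"gripper":0.005},
  {"slide":[0,0,-0.036],"turn":[0,0,0],"gripper":0.005},
  {"slide":[0,0,-0.048],"turn":[0,0,0],"gripper":0.005},
  {"slide":[0,0,-0.06],"turn":[0,0,0],"gripper":0.005},
  {"slide":[0,0,-0.071],"turn":[0,0,0],"gripper":0.005},
  {"slide":[0,0,-0.079],"turn":[0,0,0],"gripper":0.005},
  {"slide":[0,0,-0.083],"turn":[0,0,0],"gripper":0.005},
])

```text
time_s: 16.4
ee_pos: [0.4828, -0.0276, 0.2228]
eef_rot: [180.0, -0.0, 7.6]
force: [-0.2, -0.1, -5.9]
opening: 0.116
grasp_force: 97.5
```

```bash
python3 -c "
from h import *
go([.5504,.0954,.222],7.6)
d=load('sc1')
g=lambda u,v,z=None:w(d,u/1.5625,v/1.5625,z)
print('rim',[g(u,v,.14).round(3) for u,v in [(524,425),(594,425),(560,392),(560,460)]])
"
```

```text
t 16.4 pos [ 0.4828 -0.0276  0.2228] rot [ 1.7999e+02 -2.0000e-02  7.6400e+00] F [-0.2 -0.1 -5.9] slide [ 0.0833 -0.1129  0.0008] turn [ 0.01 -0.02  0.04]
rim [array([0.565, 0.267, 0.14 ]), array([0.498, 0.315, 0.14 ]), array([0.499, 0.259, 0.14 ]), array([0.563, 0.324, 0.14 ])]
```

move_arm([
  {"slide":[0.0001,-0.0001,0],"turn":[0,0,0],"gripper":0.005},
  {"slide":[0.0004,-0.0006,0],"turn":[0,0,0],"gripper":0.005},
  {"slide":[0.0013,-0.0018,0],"turn":[0,0,0],"gripper":0.005},
  {"slide":[0.0029,-0.004,0],"turn":[0,0,0],"gripper":0.005},
  {"slide":[0.0054,-0.0073,0],"turn":[0,0,0],"gripper":0.005},
  {"slide":[0.0086,-0.0117,0],"turn":[0,0,0],"gripper":0.005},
  {"slide":[0.0126,-0.0172,0],"turn":[0,0,0],"gripper":0.005},
  {"slide":[0.0174,-0.0237,0],"turn":[0,0,0],"gripper":0.005},
])

```text
time_s: 17.4
ee_pos: [0.4971, -0.0013, 0.2223]
eef_rot: [180.0, -0.0, 7.6]
force: [1.2, -0.5, -6.9]
opening: 0.116
grasp_force: 97.5
```

move_arm([
  {"slide":[0.0054,-0.0073,0],"turn":[0,0,0],"gripper":0.005},
  {"slide":[0.0114,-0.0155,0],"turn":[0,0,0],"gripper":0.005},
  {"slide":[0.0176,-0.024,0],"turn":[0,0,0],"gripper":0.005},
  {"slide":[0.0241,-0.0328,0],"turn":[0,0,0],"gripper":0.005},
  {"slide":[0.0305,-0.0416,0],"turn":[0,0,0],"gripper":0.005},
  {"slide":[0.0368,-0.0501,0],"turn":[0,0,0],"gripper":0.005},
  {"slide":[0.0427,-0.0582,0],"turn":[0,0,0],"gripper":0.005},
  {"slide":[0.0481,-0.0655,0],"turn":[0,0,0],"gripper":0.005},
])

```text
time_s: 18.4
ee_pos: [0.5361, 0.0701, 0.2223]
eef_rot: [180.0, 0.0, 7.6]
force: [0.9, 0.3, -5.5]
opening: 0.119
grasp_force: 97.5
```

move_arm([
  {"slide":[0.0048,-0.0066,0],"turn":[0,0,0],"gripper":0.005},
  {"slide":[0.0088,-0.012,0],"turn":[0,0,0],"gripper":0.005},
  {"slide":[0.012,-0.0164,0],"turn":[0,0,0],"gripper":0.005},
  {"slide":[0.0145,-0.0198,0],"turn":[0,0,0],"gripper":0.005},
  {"slide":[0.0161,-0.0219,0],"turn":[0,0,0],"gripper":0.005},
  {"slide":[0.017,-0.0232,0],"turn":[0,0,0],"gripper":0.005},
  {"slide":[0.0173,-0.0236,0],"turn":[0,0,0],"gripper":0.005},
  {"slide":[0.0174,-0.0237,0],"turn":[0,0,0],"gripper":0.005},
])

```text
time_s: 19.4
ee_pos: [0.5498, 0.0953, 0.2223]
eef_rot: [180.0, 0.0, 7.6]
force: [-0.2, 0.3, -5.1]
opening: 0.119
grasp_force: 97.5
```

```bash
python3 -c "
from h import *
go([.5504,.0954,.222],7.6)
d=snap('scene','s3');e=snap('top','t3')
a=cv2.resize(d['image'][150:384,150:450],(750,585));cv2.imwrite('pics/k0.png',a)
x=cv2.resize(d['image'][150:370,200:440],(400,367),interpolation=cv2.INTER_CUBIC)
y=cv2.resize(e['image'][150:300,110:290],(400,333),interpolation=cv2.INTER_CUBIC)
y=cv2.copyMakeBorder(y,0,34,0,0,cv2.BORDER_CONSTANT)
cv2.imwrite('pics/k.png',np.hstack([x,y]))"
```

```text
t 19.4 pos [0.5498 0.0953 0.2223] rot [180.     0.     7.64] F [-0.2  0.3 -5.1] slide [ 0.0006 -0.0001  0.0003] turn [0.   0.   0.04]
```

View pics/k.png

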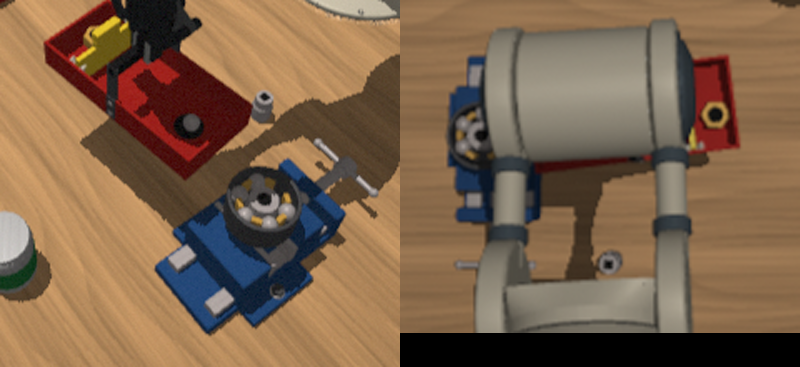

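The last picture shows the ball in its pocket at (190,124), the divider in, and the tray beside the bell mouth at (264,198) without covering it. I'll do a quick numeric check, with half a second or so of stillness, before handing in.

```bash
python3 -c "
from h import *
d=load('s3')
g=lambda x,y,z=None:w(d,200+x*.6,150+y*.6,z)
b=g(190,121);m=g(264,198,.14)
print('ball',b,'mouth',m,'rimpts',[g(*q,.14).round(3) for q in [(229,194),(299,200),(264,166),(262,232)]])
print('tray corners top', g(186,156,.193),g(253,104,.193), 'walls depth',[g(*q).round(3) for q in [(186,158),(250,105),(46,44)]],'floor',g(165,105),g(140,80),g(215,120))
"
```

```text
ball [0.54341754 0.17528097 0.17553448] mouth [0.52622495 0.28682634 0.14      ] rimpts [array([0.554, 0.26 , 0.14 ]), array([0.497, 0.311, 0.14 ]), array([0.497, 0.257, 0.14 ]), array([0.557, 0.316, 0.14 ])]
tray corners top [0.58650466 0.21664789 0.193     ] [0.4791788  0.20800271 0.193     ] walls depth [array([0.589, 0.22 , 0.196]), array([0.483, 0.207, 0.193]), array([ 0.62 , -0.009,  0.192])] floor [0.54231801 0.13034976 0.15683917] [0.54251764 0.08160412 0.15616589] [0.51074202 0.18426924 0.16076216]
```

move_arm([
  {"slide":[0,0,0],"turn":[0,0,0],"gripper":0.005},
  {"slide":[0,0,0],"turn":[0,0,0],"gripper":0.005},
  {"slide":[0,0,0],"turn":[0,0,0],"gripper":0.005},
  {"slide":[0,0,0],"turn":[0,0,0],"gripper":0.005},
  {"slide":[0,0,0],"turn":[0,0,0],"gripper":0.005},
  {"slide":[0,0,0],"turn":[0,0,0],"gripper":0.005},
  {"slide":[0,0,0],"turn":[0,0,0],"gripper":0.005},
  {"slide":[0,0,0],"turn":[0,0,0],"gripper":0.005},
])

```text
time_s: 20.5
ee_pos: [0.5499, 0.0953, 0.2223]
eef_rot: [-180.0, 0.0, 7.6]
force: [0.4, -0.7, -5.9]
opening: 0.121
grasp_force: 97.5
```

```bash
python3 -c "
from cell import ctrl
print(ctrl.job_done())"
```

```text
the job is handed in; nothing more can be done
None
```

The job is handed in: the divider is home in the ball tray, shutting the nut off. The tray is held level and still, about 13 mm above the joint's rim and beside its mouth, with the ball in its pocket about 12 cm from the mouth.

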